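Run the bench supply down to zero and draw its fuse carrier

TASK

Make the bench supply safe for a fuse change: first turn the knob on top of it back until its pointer stands on the long zero mark of the dial. Then squeeze the two side catches of the fuse carrier together, draw the carrier straight up out of its base, and finish while still holding it by the squeezed catches, upright and still, about 10 cm above its seat. Leave the knob on zero and do not disturb the other things on the bench.

Things in the scene. Friction and masses are not known exactly. Their poses are not given: they have to be found in the camera images.
- supply: The bench supply: grey box 190 (its x) x 300 (its y) x 95 mm high, flat aluminium top panel, black front face towards its -x; fixed. Origin at the centre of its underside, z up. On the panel, 85 mm either side of the middle, stand the dial with its knob and the fuse base; which is left and which right changes. A parts tray lies loose at the panel's rear middle.
- knob (a joint): Angle of the knob, rad: 0 = pointer on the zero mark; grows as the knob turns clockwise seen from above, so it goes back to zero anticlockwise. Between 0.6 and 1.4 at the start. Light friction (0.07 N m), stays where it is left; it can overrun zero as far as a stop at -0.3.
- knob_grip (a point): Point on the knob's vertical axis inside its black finger bar, at the height to grip, 35 mm above the panel. Its frame turns with the knob: bar 52 mm long along x, 14 mm thick along y, top 9 mm above this point, foot 21 mm below it on a round skirt of 60 mm diameter; the pointer end (white line) is towards -x.
- knob_pointer (a point): Tip of the knob's pointer nose, 36 mm from the knob's axis, just above the dial.
- zero_mark (a point): Middle of the dial's zero mark, the longest, thickest black tick (13 x 3 mm) of the scale, 38.5 mm from the knob's axis on a round aluminium dial plate of 92 mm diameter. Its frame is the dial plate's: the mark lies towards -x from the axis, z up.
- fuse_base: Fuse base on the supply's panel: grey moulded block 64 (x) x 34 (y) x 24 mm high with a well for the carrier's plug; on each y flank a rib under which the catch hooks hold the carrier down until both catches are squeezed in. Screw ears make it 96 mm long in x. Fixed. Origin at the centre of its underside on the panel, z up.
- carrier: Fuse carrier: black block 56 (x) x 28 (y) mm, 56 mm high above its shoulder, white cartridge fuse along x in its open top. Origin at the middle of its shoulder, which sits on the fuse base's top (24 mm above the base's origin) when home, axes parallel to the base's, z up. 0.10 to 0.17 kg. A plug hangs 19 mm below the shoulder in the well, 0.8 mm play. On its +y and -y sides are sprung catches.
- pad_l (a point): Middle of the outer face of the +y catch's finger pad, 22 mm wide (x), 26 mm high, 42 mm above the carrier's shoulder; leans outward when free. Pad middles are 55 mm apart when free (59 mm at their tops), 43 mm and upright when squeezed to the stops. Nothing stands beside the pads; finger tips may reach 25 mm below the pad middles. Moves with the catch.
- pad_r (a point): The same for the -y catch.
- catch_l (a joint): Angle of the +y catch lever, rad: 0 = free (hook under the rib), 0.18 = squeezed in to its stop; hook clear from about 0.14. Its spring pushes back with about 3 N at the pad to start and 6 N at the stop. A grip of 15 to 30 N closes both catches and holds the carrier.
- catch_r (a joint): The same for the -y catch.
- parts_tray: Clear plastic tray of spare fuses, 50 x 70 x 18 mm, loose on the supply's panel. Origin at the centre of its underside. Leave alone.
- multimeter: Handheld multimeter lying beside the supply, 165 x 82 x 34 mm. Origin at the centre of its underside. Leave alone.
- ssd: Flat solid-state drive lying beside the supply, 100 x 70 x 7 mm. Origin at the centre of its underside. Leave alone.
- screwdriver: Screwdriver lying behind the supply, 170 mm long, handle 26 mm thick. Leave alone.
- pliers: Pliers lying behind the supply, about 170 x 50 x 13 mm. Leave alone.
- memory_module: Memory module lying in front of the supply, 133 x 30 x 6 mm. Origin at the centre of its underside. Leave alone.
Mind the look-alikes: they are no part of the job. Of the things that look like the carrier, the smaller one is meant.

How it is judged:
By the outcome, as a careful person would: the job done as asked, in the order asked, and still so for the second after the job is handed in, while the arm keeps its last pose, push and grip.
It also fails if it takes over 51 s, if anything falls off the work surface, if the arm or the gripper's body presses on something with over 40 N, if the wrist force passes 120 N, or if a joint passes its speed limit or range.

ROBOT

A 6-joint arm with a two-finger parallel gripper is mounted at the origin on the work surface. World frame = base frame: x ahead of the robot, y to its left, z up, the work surface at z = 0. Lengths are in mm, angles in rad, forces in N, time in s.
With the tool pointing down it reaches from about 275 to 825 mm from the base axis. Payload 4.9 kg.
Tool frame: the origin (TCP) lies at the very end of the fingers, on their centre line; the grasp point (between the pads) lies 19 mm behind it; z points along the fingers, y is the direction in which the jaws open and shut (so a half turn about z gives the same grasp; the last joint's range is limited). The gripper opens to 85 mm and grips with 20 to 120 N. Pads are 22 mm wide; open, the fingers measure 114 mm over their backs; the gripper's body (76 mm by 85 mm) begins 54 mm behind the grasp point. The pads swing forward as they close: fully open they stand 13 mm farther back than shut.
Start: joints at [0.996, 0.326, -0.193, 1.052, 0, 1.437], TCP at [234.662, 497.446, 231.281] pointing down, gripper open.
Joint ranges: [-2.65, 2.65], [-0.97, 1.79], [-1.3, 1.35], [-1.93, 2.1], [-1.47, 1.37], [-3.14, 3.14]. Speed limits (rad/s): [2.57, 2.57, 3.14, 3.14, 3.14, 3.14].

INTERFACE

Orientations are given as [roll, pitch, yaw] about the fixed x, y, z axes, in that order (R = Rz(yaw) Ry(pitch) Rx(roll)).
In Python, from bench import bot, solve_ik, imaging gives the robot as it stands. Calls block until the motion is done:
- bot.move_ptp(position, orientation): joint-space move of the TCP to a pose.
- bot.movel(position, rot=None, max_speed=150, threshold=None): straight line of the TCP; rot=None keeps the orientation; max_speed is the mean speed in mm/s. With threshold (N) it stops when the force on the tool has changed by that much, and returns True; else False.
- bot.move_j(angles): joint-space move.
- bot.grip(opening, effort=None): opening from 0.0 (shut) to 1.0 (fully open); effort is the grip in N (None keeps the last); returns when the fingers have stopped.
- bot.dwell(seconds).
- solve_ik(position, orientation): joint angles nearest the present ones, or None.
- bot.get_state(): the state.
- imaging.capture(name): name is "side" or "top" or "wrist"; returns the picture (420x560x3 uint8, blue, green, red); there is no depth.
- imaging.camera_model(name): a dict with "K" (3x3 intrinsics, pixels), "k1" (the pictures are not rectified: a ray, as slopes to the right and down, at radius r is drawn at 1 + k1 r^2 times it, then the intrinsics apply), "position" and "rotation" of the camera in the world. Camera axes: x right, y up, looking along -z (the intrinsics and any distortion apply to the point x, -y, -z); pixel columns grow to the right and rows downward; lengths in mm; the calibration is good to about 2 mm. A picture is of the moment at which its call begins: read the wrist's pose just before it. camera_model takes no time and is no camera call; for the wrist camera it gives the pose at the moment of the call.
A pose or a line that the arm cannot do raises bot.IKError and nothing moves.
- bot.sign_off(): hands the job in, once; it reports no verdict.
The state is a dict: "t": time; "qpos": joint angles; "joint_velocities": joint speeds; "effort": joint torques, N m; "tcp_pos": TCP position; "orientation": TCP orientation; "contact_force": force on the tool from outside, world axes, zero at the start; "wrist_torque": the same for the moment, N m; "opening": opening from 0.0 (shut) to 1.0 (fully open).
Only numpy, scipy, OpenCV 4.12 (cv2) and the standard library are available. Lean on these libraries where they do the work, as an engineer would, in place of code of your own. Each camera call takes 0.05 s, during which the arm holds its last target.

## Working session

There is one attempt and no reset: what is moved stays moved. The work goes in short steps, each a Python script; the robot and the scene stay as the last script left them, time stands still between calls to the robot, and variables do not carry over. Pictures are saved under pics/ and viewed, and the job is handed in when it is done.

```bash
ls; mkdir -p pics; python3 - <<'E'
from bench import bot, imaging
import cv2
for n in ("side","top","wrist"):
    cv2.imwrite(f"pics/{n}0.png",imaging.capture(n)); m=imaging.camera_model(n); print(n,m)
s=bot.get_state(); print(s)
E
```

```text
pics
side {'K': array([[456.97733376,   0.        , 282.23886612],
       [  0.        , 456.97733376, 216.4251252 ],
       [  0.        ,   0.        ,   1.        ]]), 'k1': -0.11071732226742942, 'position': array([ 513.20525269, -657.50964985,  701.36270182]), 'rotation': array([ 0.85512547, -0.01454164, -0.07684158])}
top {'K': array([[382.1618881 ,   0.        , 277.96531437],
       [  0.        , 382.1618881 , 206.95817735],
       [  0.        ,   0.        ,   1.        ]]), 'k1': 0.020596780752729343, 'position': array([523.73013302,  40.26542673, 909.9548684 ]), 'rotation': array([ 0.07077456, -0.01274679, -1.5869893 ])}
wrist {'K': array([[346.22472115,   0.        , 279.0585182 ],
       [  0.        , 346.22472115, 204.89329823],
       [  0.        ,   0.        ,   1.        ]]), 'k1': -0.07306380211722577, 'position': array([174.15626816, 525.54546943, 373.28255716]), 'rotation': array([-2.64761569e-01,  4.02345843e-04,  1.12935546e+00])}
{'t': 0.15, 'qpos': array([ 9.95809840e-01,  3.26768179e-01, -1.93339233e-01,  1.05202528e+00,
        2.79450250e-05,  1.43662341e+00]), 'joint_velocities': array([-1.89359694e-03, -1.22989031e-03,  1.93718913e-03, -1.67578749e-04,
       -8.17934672e-04, -2.44617203e-05]), 'effort': array([-3.37239871e-04, -4.43704820e+01,  2.62664384e+01,  1.04295262e-02,
       -1.50121004e-04, -3.63808525e-06]), 'tcp_pos': array([234.39691842, 497.06259641, 230.69037612]), 'orientation': array([-3.14027204e+00, -2.06460345e-04,  2.70077893e+00]), 'contact_force': array([0.30938192, 0.37024175, 0.10464137]), 'wrist_torque': array([-0.02565675,  0.04019137, -0.06303593]), 'opening': 1.00055571827275}
```

View pics/top0.png

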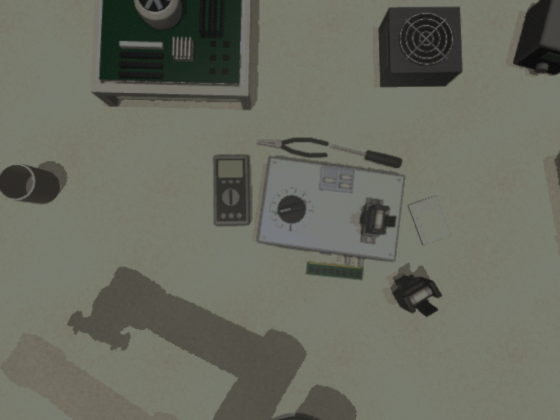

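View pics/side0.png

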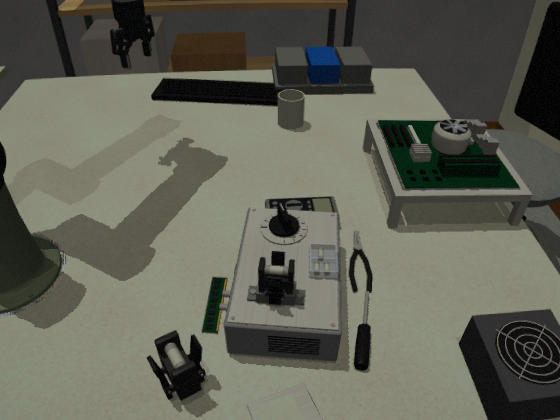

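View pics/wrist0.png

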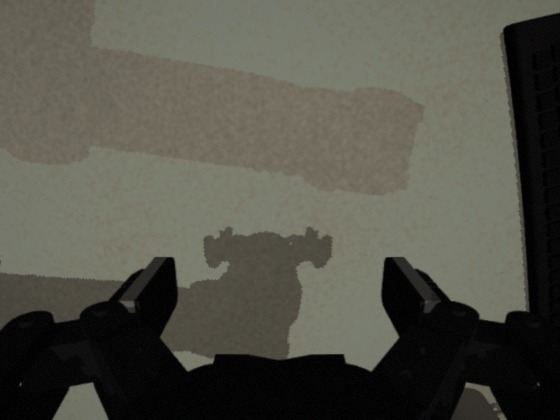

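```bash
cat > h.py <<'E'
import numpy as np, cv2
from scipy.spatial.transform import Rotation as R
def cam(m): return np.array(m["K"]),m["k1"],np.array(m["position"]),R.from_euler("xyz",m["rotation"]).as_matrix()
def ray(m,uv):
    K,k1,p,Rm=cam(m)
    x=(uv[0]-K[0,2])/K[0,0]; y=(uv[1]-K[1,2])/K[1,1]
    rd=np.hypot(x,y); r=rd
    for _ in range(30): r=rd/(1+k1*r*r)
    s=r/rd if rd>0 else 1
    d=Rm@np.array([x*s,-y*s,-1]); return p,d/np.linalg.norm(d)
def onz(m,uv,z):
    p,d=ray(m,uv); return p+d*(z-p[2])/d[2]
def proj(m,P):
    K,k1,p,Rm=cam(m); c=Rm.T@(np.array(P)-p); x=c[0]/-c[2]; y=-c[1]/-c[2]
    f=1+k1*(x*x+y*y); return np.array([K[0,0]*x*f+K[0,2],K[1,1]*y*f+K[1,2]])
def two(m1,a,m2,b):
    p,d=ray(m1,a);q,e=ray(m2,b)
    t=np.linalg.lstsq(np.c_[d,-e],q-p,rcond=None)[0]
    A=p+d*t[0];B=q+e*t[1]; return (A+B)/2,np.linalg.norm(A-B)
E
python3 - <<'E'
from bench import imaging
from h import *
m=imaging.camera_model("top")
for n,uv in dict(c1=(273,156),c2=(405,174),c3=(397,260),c4=(258,241)).items(): print(n,onz(m,uv,95))
print('knob',onz(m,(291,209),130),'fuse',onz(m,(374,219),160))
im=cv2.imread("pics/top0.png")[140:320,240:460]; cv2.imwrite("pics/top0c.png",cv2.resize(cv2.convertScaleAbs(im,alpha=1.5),None,fx=3.3,fy=3.3,interpolation=cv2.INTER_CUBIC))
im=cv2.imread("pics/side0.png")[190:410,140:400]; cv2.imwrite("pics/side0c.png",cv2.resize(cv2.convertScaleAbs(im,alpha=1.5),None,fx=2.7,fy=2.7,interpolation=cv2.INTER_CUBIC))
E
```

```text
c1 [691.68831448  37.86915587  95.        ]
c2 [ 648.34576296 -245.9774594    95.        ]
c3 [ 464.7297224  -221.63965227   95.        ]
c4 [509.54837065  72.49495008  95.        ]
knob [574.26385326   2.82532012 130.        ] fuse [ 550.1108064  -158.64586526  160.        ]
```

View pics/top0c.png

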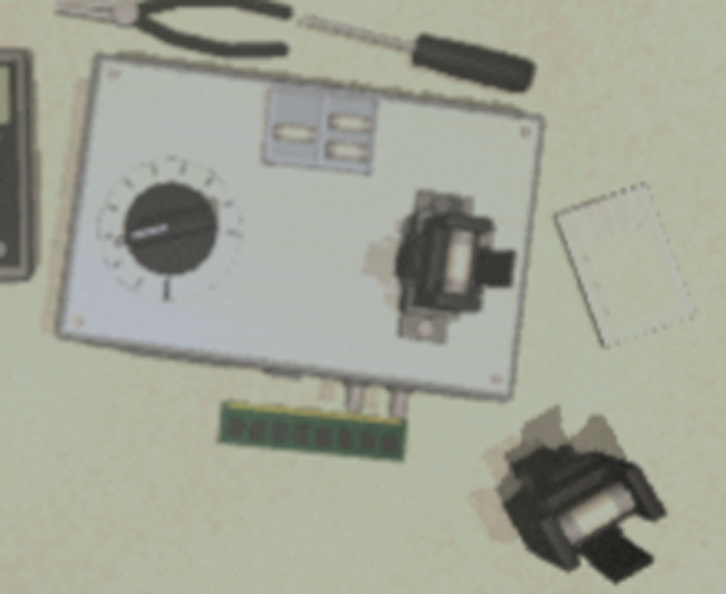

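View pics/side0c.png

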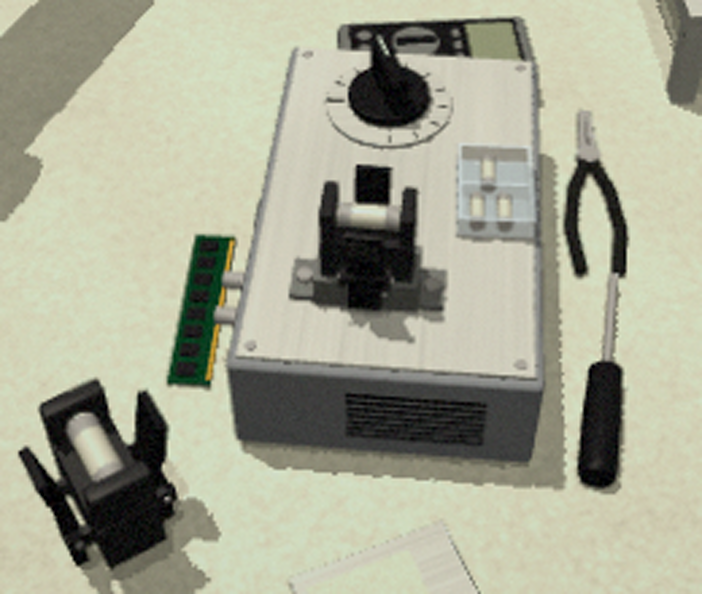

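The real carrier sits in its base on the supply, at top (374,220) and side (277,275). The one lying on the bench at top (415,292) and side (178,365) is visibly bigger, so it's the look-alike. The knob is at top (291,209), with its white pointer towards +y and the long zero tick at about (291,227), towards -x. I'll take a closer wrist look before reaching.

```bash
python3 - <<'E'
from bench import bot, imaging
from h import *
import pickle
bot.move_ptp([520,-78,290],[np.pi,0,2.97])
s=bot.get_state(); print(s['t'],s['qpos'],s['tcp_pos'],s['orientation'])
m=imaging.camera_model("wrist"); im=imaging.capture("wrist")
pickle.dump(m,open("w1.pkl","wb")); cv2.imwrite("pics/w1.png",im); print(m['position'],m['rotation'])
cv2.imwrite("pics/w1b.png",cv2.resize(cv2.convertScaleAbs(im,alpha=1.6),(800,600),interpolation=cv2.INTER_CUBIC))
E
```

```text
2.45 [-2.88071433e-01  2.48510052e-01 -1.48213534e-01  1.17427316e+00
  2.33733419e-04 -1.17590344e-01] [520.02391838 -77.25305796 289.93258048] [ 3.14133702e+00 -1.71613212e-04  2.97111156e+00]
[454.32029423 -65.97093756 432.53790473] [-2.65036402e-01 -1.08939899e-03  1.39967598e+00]
```

View pics/w1b.png

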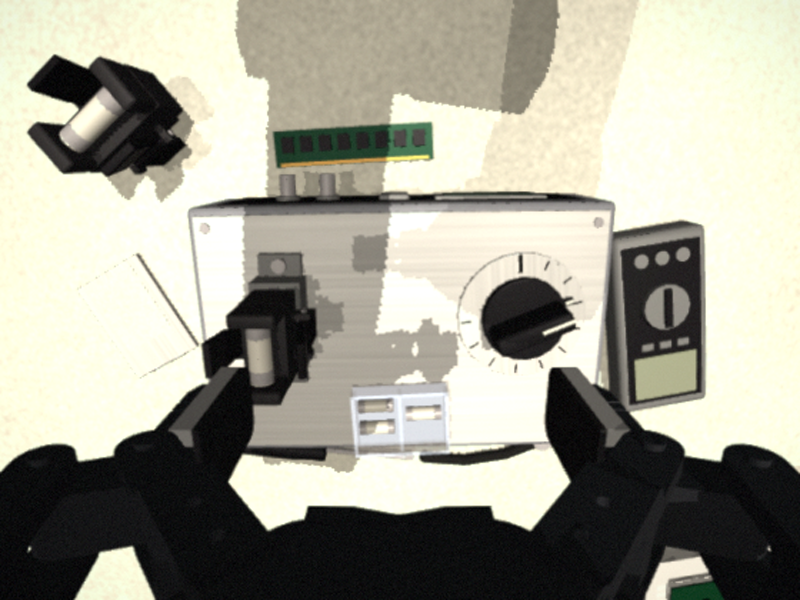

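```bash
python3 - <<'E'
import cv2,numpy as np
im=cv2.imread("pics/w1.png")
a=im[165:275,305:425]; b=im[165:290,125:240]
f=lambda a:cv2.resize(cv2.convertScaleAbs(a,alpha=1.1),(400,int(400*a.shape[0]/a.shape[1])),interpolation=cv2.INTER_CUBIC)
A,B=f(a),f(b); H=max(A.shape[0],B.shape[0]); o=np.zeros((H,800,3),np.uint8);o[:A.shape[0],:400]=A;o[:B.shape[0],400:]=B
cv2.imwrite("pics/w1c.png",o)
E
```

```text
(no output)
```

View pics/w1c.png

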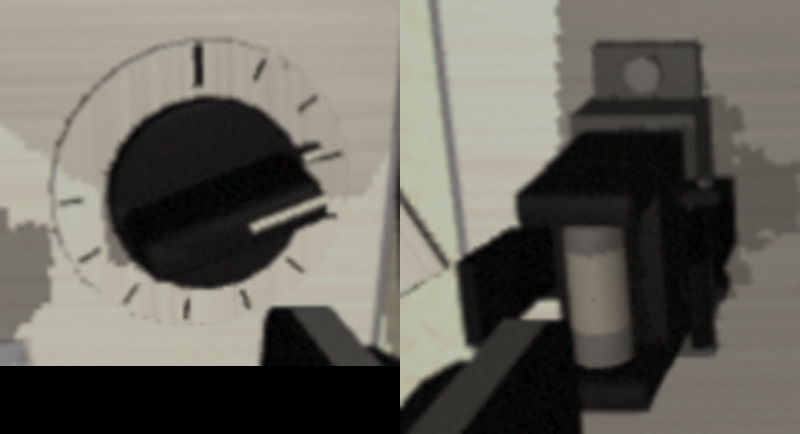

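```bash
python3 - <<'E'
from h import *
import pickle
m=pickle.load(open("w1.pkl","rb"))
# dial by fit: rim points in crop
rim=[(50,180),(197,37),(190,324),(97,78),(75,250),(120,300),(300,75),(262,305)]
P=np.array([onz(m,(305+u/3.333,165+v/3.333),97) for u,v in rim])[:,:2]
A=np.c_[2*P,np.ones(len(P))]; s=np.linalg.lstsq(A,(P**2).sum(1),rcond=None)[0]; c=s[:2]; print("dial",c,"r",np.sqrt(s[2]+c@c))
z=onz(m,(305+198/3.333,165+65/3.333),97)[:2]; d=c-z; print("zero",z,np.linalg.norm(d),"dial yaw",np.arctan2(d[1],d[0]))
a=onz(m,(305+252/3.333,165+228/3.333),139)[:2];b=onz(m,(305+326/3.333,165+203/3.333),139)[:2]
d=a-b; print(a,b,"knob yaw",np.arctan2(d[1],d[0]), np.linalg.norm(a-c),np.linalg.norm(b-c))
# supply corners (from 800x600 view)
co=[onz(m,(u*.7,v*.7),95)[:2] for u,v in [(190,207),(614,203),(608,446),(207,444)]]
print(co)
C=np.mean(co,0);y=co[1]-co[0]; print("C",C,"yaw y-edge",np.arctan2(-y[0],y[1]))
for u,v in[(593,43),(702,42)]: print("ear",onz(m,(125+(u-400)/3.478,165+v/3.478),101))
E
```

```text
dial [574.99631673   2.67627888] r 45.52098909599333
zero [537.90451098   5.98810633] 37.239364322754376 dial yaw -0.08905116258688785
[574.91999128   6.80347053] [571.30101353  27.48813961] knob yaw -1.3975900328065936 4.12789733929484 25.08552766560811
[array([ 460.29687701, -211.74544956]), array([507.06722204,  75.04033117]), array([696.63775134,  60.48834438]), array([ 640.46217649, -250.76217778])]
C [576.11600672 -81.74473795] yaw y-edge -0.16166141419997718
ear [ 499.1583185  -171.09439227  101.        ]
ear [ 504.2229842  -140.67345117  101.        ]
```

```bash
python3 - <<'E'
from bench import bot, imaging
from h import *
import pickle
print(solve_ik([575,2.7,115],[np.pi,0,1.737]) if 0 else '')
from bench import solve_ik
print(solve_ik([575,2.7,115],[np.pi,0,1.737]),solve_ik([575,2.7,115],[np.pi,0,3.1]))
bot.move_ptp([575,2.7,220],[np.pi,0,1.737])
s=bot.get_state(); print(s['t'],s['qpos'],s['tcp_pos'],s['orientation'])
m=imaging.camera_model("wrist"); im=imaging.capture("wrist")
pickle.dump(m,open("w2.pkl","wb")); cv2.imwrite("pics/w2.png",im)
cv2.imwrite("pics/w2b.png",cv2.resize(cv2.convertScaleAbs(im,alpha=1.3),(800,600),interpolation=cv2.INTER_CUBIC))
E
```

```text
[-0.12365509  0.47220184 -0.28852607  0.81006842  0.          1.28093757] [-0.12365509  0.47220184 -0.28852607  0.81006842  0.         -0.08206243]
3.7667 [-1.23441578e-01  3.79661855e-01 -1.43463769e-01  1.04753364e+00
 -1.17971648e-04  1.28027339e+00] [575.03460663   2.78231019 220.13971228] [3.14149512e+00 1.52291103e-04 1.73787767e+00]
```

View pics/w2b.png

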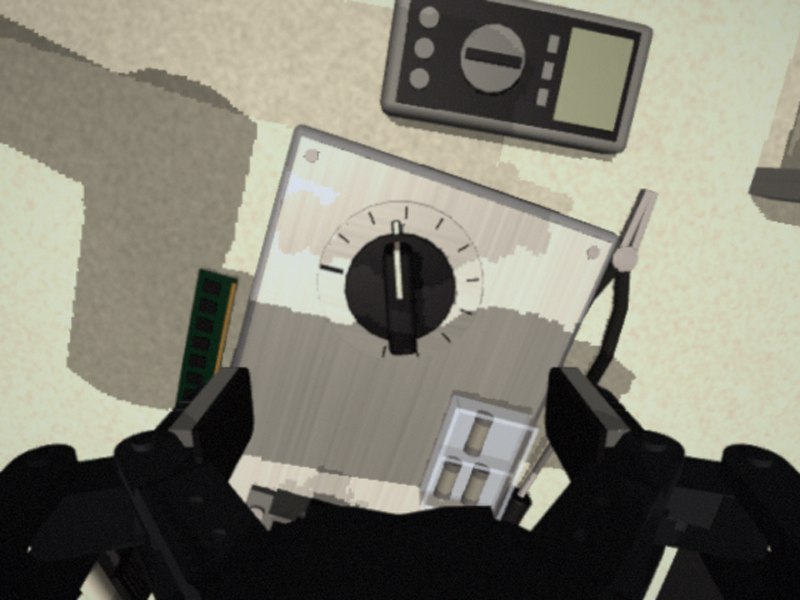

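```bash
python3 - <<'E'
import cv2,numpy as np
im=cv2.imread("pics/w2.png")
a=im[130:260,215:345]
cv2.imwrite("pics/w2c.png",cv2.resize(cv2.convertScaleAbs(a,alpha=1.2),(598,598),interpolation=cv2.INTER_CUBIC))
E
```

```text
(no output)
```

View pics/w2c.png

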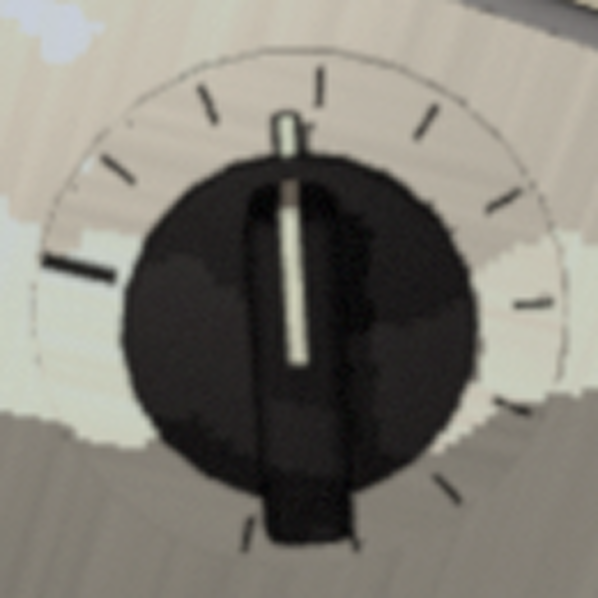

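```bash
cat > dial.py <<'E'
from h import *
def fitc(P):
    A=np.c_[2*P,np.ones(len(P))]; s=np.linalg.lstsq(A,(P**2).sum(1),rcond=None)[0]; return s[:2],np.sqrt(s[2]+s[:2]@s[:2])
def an(d): return np.arctan2(d[1],d[0])
E
python3 - <<'E'
from dial import *
import pickle
m=pickle.load(open("w2.pkl","rb"))
g=lambda p,z:onz(m,(215+p[0]/4.6,130+p[1]/4.6),z)[:2]
P=np.array([g(p,97) for p in [(300,47),(130,122),(43,250),(33,310),(38,365),(470,122),(540,210),(567,310),(560,385)]])
c,r=fitc(P); print("dial",c,r)
e1,e2=g((43,260),97),g((116,275),97); print("tick len",np.linalg.norm(e1-e2),"dist",np.linalg.norm((e1+e2)/2-c),"yaw centre",an(c-(e1+e2)/2),"yaw tick",an(e2-e1))
n=g((286,135),100); print("nose",n,np.linalg.norm(n-c),"yaw",an(c-n))
a,b=g((297,365),139),g((290,210),139); print("line",a,b,an(a-b),"from c",an(c-b),np.linalg.norm(b-c))
e=g((309,541),139);print("bar tail",e,np.linalg.norm(e-c),an(e-c), "bar", an(e-b))
E
```

```text
dial [575.97474622   0.6317375 ] 46.01112884417516
tick len 12.691505466653384 dist 39.11033900394369 yaw centre -0.10190996182140621 yaw tick -0.04279115439329793
nose [568.08787519  33.18088234] 33.49103707561137 yaw -1.3330715608083323
line [574.51251548   5.45205884] [569.7212259   27.90577911] -1.3605642172858583 from c -1.3454074111044072 27.981777325559488
bar tail [580.8770598  -21.44908796] 22.618477655494683 -1.3523231719648943 bar -1.3484987771353873
```

```bash
python3 - <<'E'
from bench import bot, imaging
from h import *
import pickle
bot.grip(0.6,30)
bot.move_ptp([575.5,1.8,150],[np.pi,0,1.792])
hit=bot.movel([575.5,1.8,113],max_speed=60,threshold=8); s=bot.get_state();print(hit,s['t'],s['tcp_pos'],s['contact_force'])
if not hit:
    bot.grip(0.0,30); s=bot.get_state();print(s['t'],s['tcp_pos'],s['contact_force'],s['wrist_torque'],s['opening'])
m=imaging.camera_model("wrist"); im=imaging.capture("wrist")
pickle.dump(m,open("w3.pkl","wb")); cv2.imwrite("pics/w3.png",im)
E
```

```text
False 5.4 [575.57637711   1.77202519 113.00270008] [ 0.87491896 -0.1985462   0.76142672]
5.8167 [575.72038206   1.76339432 113.4242115 ] [-0.73648763  0.66266781  2.84052426] [-0.01371005  0.13828091 -0.03174067] 0.1563896052638698
```

View pics/w3.png

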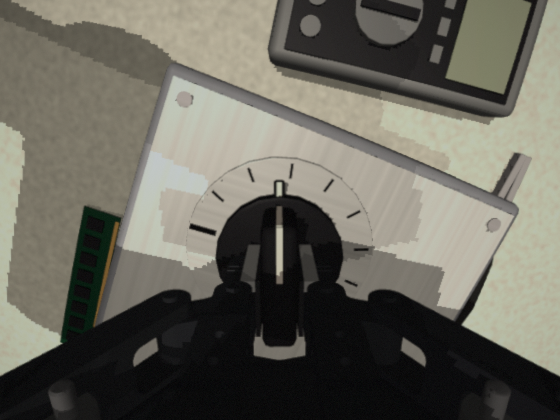

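```bash
python3 - <<'E'
from dial import *
import pickle
m=pickle.load(open("w3.pkl","rb")); im=cv2.imread("pics/w3.png")
cr=im[215:245,180:225]; cv2.imwrite("pics/w3t.png",cv2.resize(cr,None,fx=12,fy=12,interpolation=cv2.INTER_CUBIC))
g=cv2.cvtColor(cr,cv2.COLOR_BGR2GRAY); mk=(g<60).astype(np.uint8)
n,l,st,ce=cv2.connectedComponentsWithStats(mk)
for i in range(1,n): print(st[i],ce[i]+[180,215])
g0=lambda u,v,z=97:onz(m,(u,v),z)[:2]
P=np.array([g0(*p) for p in [(280,157),(230,174),(205,198),(190,228),(187,250),(328,173),(355,200),(369,230),(373,252)]])
c,r=fitc(P); print("dial",c,r)
for cc in (c,np.array([575.7,1.76])):
    z=g0(202,230); nn=g0(279.2,188,100); print(np.linalg.norm(z-cc),an(cc-z),an(cc-nn),np.linalg.norm(nn-cc))
E
```

```text
[ 10   9  26  11 118] [202.13559322 229.1779661 ]
[37 11  8 19 88] [221.65909091 237.56818182]
dial [575.76297508   0.92587062] 45.59672808501419
39.541843640469544 -0.07487362388215592 -1.3433578036795257 33.04700710160811
39.42532544211879 -0.053893650084374856 -1.3394246186945877 32.220408349828574
```

View pics/w3t.png

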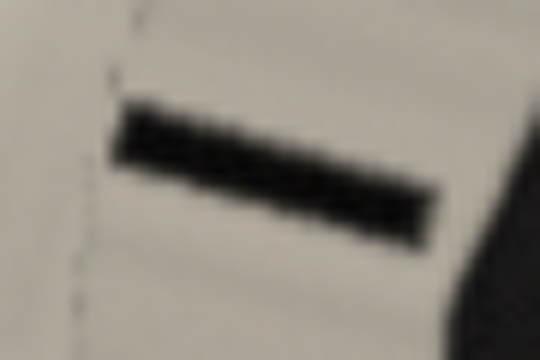

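```bash
python3 - <<'E'
from bench import bot, imaging
from dial import *
import pickle
s=bot.get_state(); q=np.array(s['qpos']); q[5]-=1.255
bot.move_j(q)
s=bot.get_state();print(s['t'],s['tcp_pos'],s['orientation'],s['contact_force'],s['wrist_torque'],s['opening'])
m=imaging.camera_model("wrist"); im=imaging.capture("wrist")
pickle.dump(m,open("w4.pkl","wb")); cv2.imwrite("pics/w4.png",im)
cv2.imwrite("pics/w4b.png",cv2.resize(im[140:280,200:360],(800,700))[:600])
E
```

```text
7.0167 [575.87029196   1.95264757 113.43109617] [3.14123330e+00 8.57066083e-04 3.04651932e+00] [0.60234456 0.8021312  1.19227169] [ 0.19000794 -0.08621489  0.09477171] 0.15804522346175973
```

View pics/w4b.png

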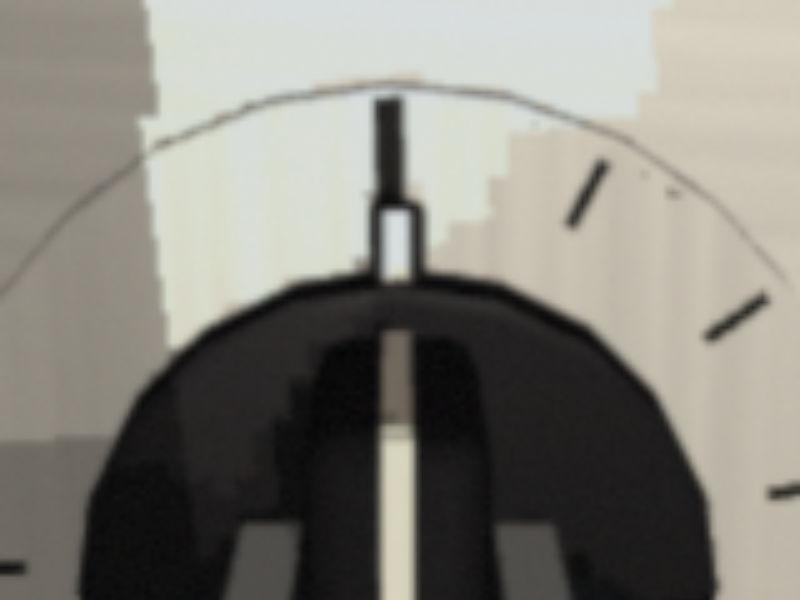

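```bash
python3 - <<'E'
from bench import bot, imaging
from dial import *
import pickle
s=bot.get_state(); q=np.array(s['qpos']); q[5]-=0.024
bot.move_j(q)
s=bot.get_state();print(s['t'],s['tcp_pos'],s['orientation'],s['wrist_torque'],s['opening'])
im=imaging.capture("wrist"); cv2.imwrite("pics/w5.png",im)
cv2.imwrite("pics/w5b.png",cv2.resize(im[150:210,240:320],(800,600),interpolation=cv2.INTER_CUBIC))
E
```

```text
7.3167 [575.84460719   1.95051511 113.40619872] [3.14129798e+00 7.83381481e-04 3.07001184e+00] [ 0.17421802 -0.00384871  0.10911642] 0.15249265192867492
```

View pics/w5b.png

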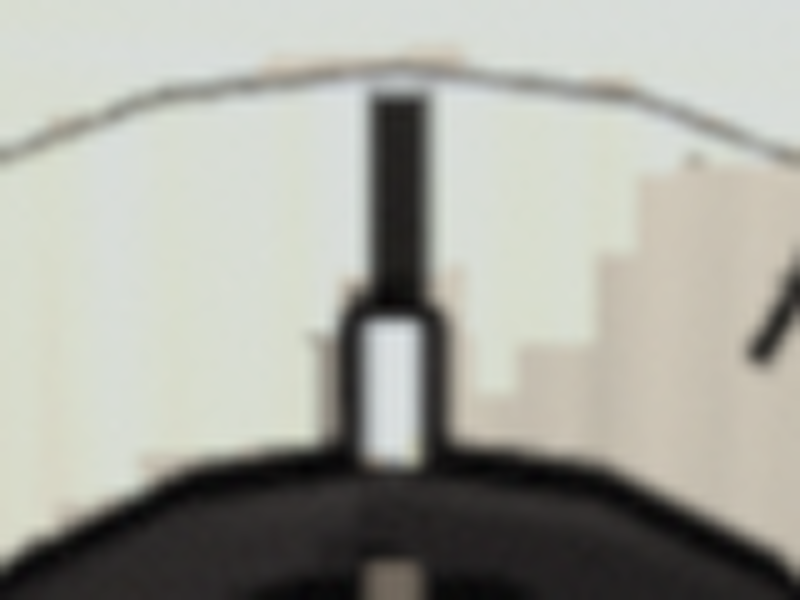

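The pointer nose (zoomed column 392) lies on the zero tick (zoomed column 399), about 0.4 mm apart and parallel. I'll release the knob, look again and measure the carrier from above.

```bash
python3 - <<'E'
from bench import bot, imaging
from dial import *
import pickle
bot.grip(0.6)
p=bot.get_state()['tcp_pos']
bot.movel([p[0],p[1],240],max_speed=150)
s=bot.get_state();print(s['t'],s['tcp_pos'],s['orientation'],s['opening'])
im=imaging.capture("wrist"); cv2.imwrite("pics/w6.png",im)
cv2.imwrite("pics/w6b.png",cv2.resize(im[150:240,220:340],(800,600),interpolation=cv2.INTER_CUBIC))
# carrier view: camera on -x side over carrier
bot.grip(1.0)
bot.move_ptp([522,-165,260],[np.pi,0,2.98])
s=bot.get_state();print(s['t'],s['tcp_pos'],s['orientation'],s['qpos'])
m=imaging.camera_model("wrist"); im=imaging.capture("wrist")
pickle.dump(m,open("w7.pkl","wb")); cv2.imwrite("pics/w7.png",im)
cv2.imwrite("pics/w7b.png",cv2.resize(cv2.convertScaleAbs(im,alpha=1.6),(800,600),interpolation=cv2.INTER_CUBIC))
E
```

```text
8.8083 [575.16491122   1.94302262 239.0269699 ] [ 3.14126190e+00 -7.77374642e-04  3.07057321e+00] 0.5976849102939126
10.0417 [ 522.18451569 -164.4071798   259.94613971] [3.14070951e+00 1.78933328e-04 2.98012616e+00] [-4.40371256e-01  3.04235598e-01 -1.49127112e-01  1.11750473e+00
  8.98273080e-04 -2.78904876e-01]
```

View pics/w6b.png

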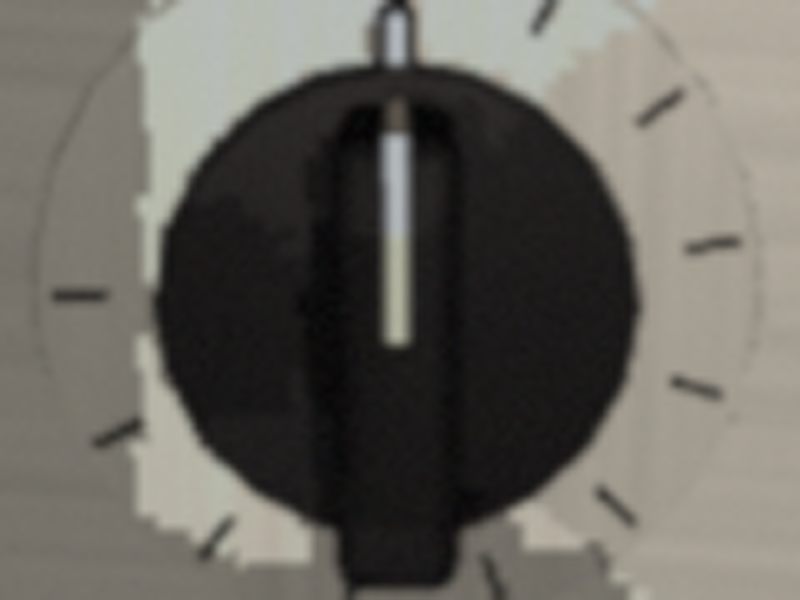

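View pics/w7b.png

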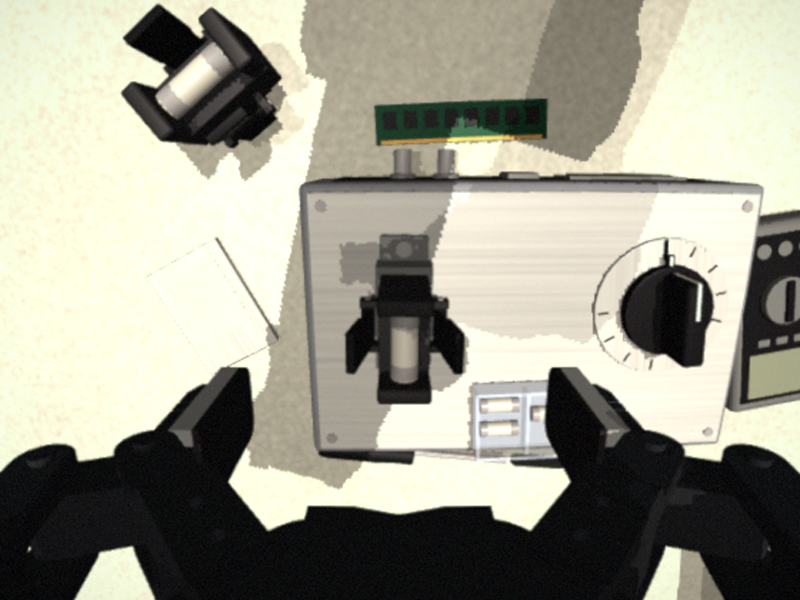

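The knob pointer, at (668,262) in the 800x600 view, meets the long tick at (667,247). The carrier sits home in its base at (404,330), with its free catches either side at (362,340) and (448,340).

```bash
python3 - <<'E'
import cv2,numpy as np
im=cv2.imread("pics/w7.png")
a=im[155:290,230:340]; b=cv2.imread("pics/w6.png")[125:185,250:310]
A=cv2.resize(cv2.convertScaleAbs(a,alpha=1.8),(489,600),interpolation=cv2.INTER_CUBIC)
B=cv2.resize(b,(300,300),interpolation=cv2.INTER_CUBIC)
C=cv2.resize(im[160:220,440:500],(300,300),interpolation=cv2.INTER_CUBIC)
cv2.imwrite("pics/w7c.png",np.hstack([A,np.vstack([B,C])]))
E
```

```text
(no output)
```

View pics/w7c.png

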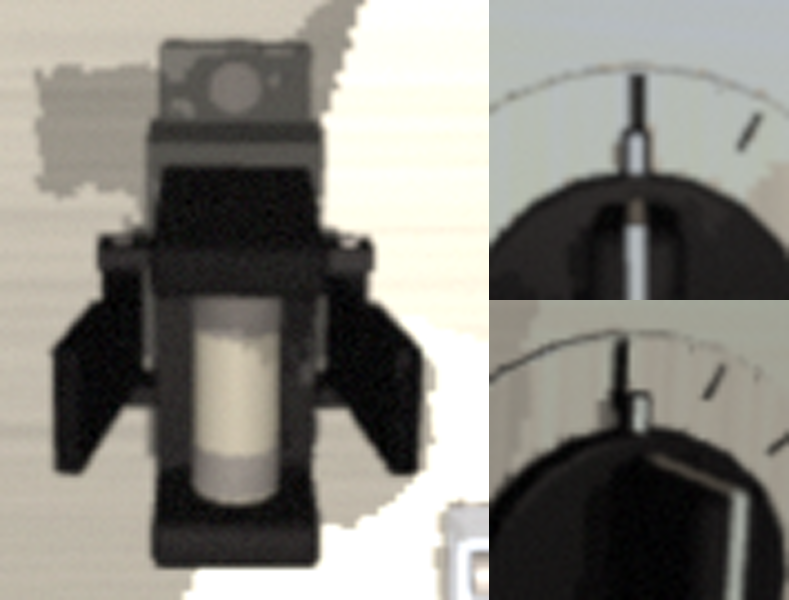

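```bash
python3 - <<'E'
from dial import *
import pickle
m=pickle.load(open("w7.pkl","rb"))
g=lambda u,v,z:onz(m,(230+u/4.445,155+v/4.445),z)[:2]
L1,L2,R1,R2=g(54,347,174),g(60,472,174),g(422,347,174),g(418,472,174)
print("pads",L1,L2,R1,R2,"sep",np.linalg.norm((L1+L2-R1-R2)/2),"w",np.linalg.norm(L1-L2),"mid",(L1+L2+R1+R2)/4, "yaw",an(((R1+R2)-(L1+L2)))-np.pi/2, an(L2-L1),an(R2-R1))
F1,F2,B1,B2=g(155,242,175),g(328,242,175),g(153,565,175),g(318,565,175)
print("top",F1,F2,B1,B2,np.linalg.norm(F1-B1),np.linalg.norm(F1-F2),"mid",(F1+F2+B1+B2)/4)
f1,f2=g(237,297,170),g(237,503,170); print("fuse",(f1+f2)/2, an(f2-f1))
e1,e2=g(161,42,101),g(309,42,101); print("ear",(e1+e2)/2,np.linalg.norm(e1-e2),"yaw",an(e2-e1)-np.pi/2)
E
```

```text
pads [ 533.66271764 -192.2355877 ] [ 554.8491918  -195.36404232] [ 543.06910802 -134.99846174] [ 564.24563127 -138.31302544] sep 57.91227418402871 w 21.41620684485718 mid [ 548.95666219 -165.2277793 ] yaw -0.16306053619529126 -0.1466034215267765 -0.15526095432982223
top [ 519.01267415 -173.47699606] [ 523.32087048 -147.21875131] [ 573.15276187 -183.30004888] [ 577.5494237  -156.63617647] 55.02400808058902 26.60932115892697 mid [ 548.25893255 -165.15799318]
fuse [ 549.10036518 -165.455245  ] -0.1586732072985508
ear [ 501.58843002 -157.28949991] 29.15964683984128 yaw -0.1621678058967082
```

Pads, fuse and ear agree: centre (548.8, -165.2), yaw -0.16, top 55.0 x 26.6 mm against 56 x 28, pad tops 57.9 mm apart against 59. Now the squeeze.

```bash
python3 - <<'E'
from bench import bot, imaging
from dial import *
bot.grip(1.0,25)
Y=[np.pi,0,np.pi-0.16]
bot.move_ptp([548.8,-165.2,200],Y)
hit=bot.movel([548.8,-165.2,139.5],max_speed=60,threshold=8); s=bot.get_state();print(hit,s['t'],s['tcp_pos'],s['contact_force'])
if not hit:
    bot.grip(0.0,25); bot.dwell(0.3); s=bot.get_state();print(s['t'],s['tcp_pos'],s['orientation'],s['contact_force'],s['wrist_torque'],s['opening'])
for n in("wrist","side"):
    im=imaging.capture(n); cv2.imwrite(f"pics/{n}8.png",im)
a=cv2.imread("pics/wrist8.png"); b=cv2.resize(cv2.imread("pics/side8.png")[210:330,210:370],(560,420))
cv2.imwrite("pics/w8.png",cv2.resize(np.vstack([a,b]),(400,600)))
E
```

```text
False 11.8333 [ 549.12969933 -165.34535736  139.89816647] [ 0.63970554  0.88158116 -0.31023225]
12.6 [ 549.48895729 -165.98513349  140.63800373] [-3.14014126e+00  2.03018035e-03  2.98133181e+00] [-0.06829827 -1.70317     4.91000883] [-0.25088767  0.21161955 -0.04063737] 0.4887264714555446
```

View pics/w8.png

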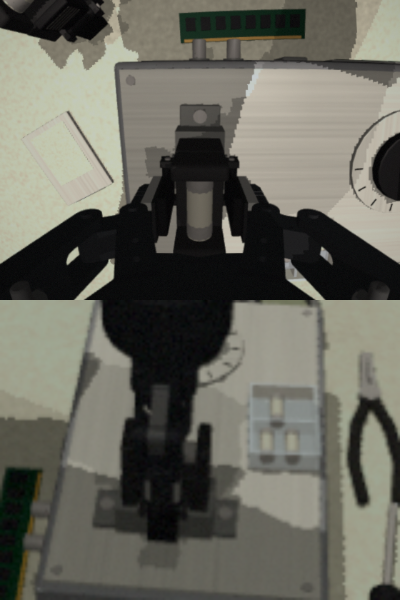

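The jaws sit symmetrically on both pads at a 41.5 mm opening. On the knob they read 13.3 for 14 mm, so this matches the 43 mm stops. Next I draw it up, with a force guard.

```bash
python3 - <<'E'
from bench import bot, imaging
from dial import *
p=np.array([548.8,-165.2,139.5])
hit=bot.movel(p+[0,0,8],max_speed=25,threshold=15); s=bot.get_state();print(hit,s['t'],s['tcp_pos'],s['contact_force'],s['opening'])
if not hit:
    hit=bot.movel(p+[0,0,30],max_speed=50,threshold=15); s=bot.get_state();print(hit,s['t'],s['tcp_pos'],s['contact_force'],s['opening'])
if not hit:
    bot.movel(p+[0,0,100],max_speed=70); bot.dwell(0.5); s=bot.get_state();print(s['t'],s['tcp_pos'],s['orientation'],s['contact_force'],s['wrist_torque'],s['opening'],abs(s['joint_velocities']).max())
for n in("wrist","side","top"):
    im=imaging.capture(n); cv2.imwrite(f"pics/{n}9.png",im)
b=cv2.imread("pics/side9.png")[110:350,160:400]; 
cv2.imwrite("pics/s9.png",cv2.resize(cv2.convertScaleAbs(b,alpha=1.7),(600,600),interpolation=cv2.INTER_CUBIC))
E
```

```text
False 13.1667 [ 548.75458794 -165.07272577  147.47459242] [ 0.43715915  0.3236616  -0.64951951] 0.4902483362223602
False 13.7583 [ 548.7067452  -165.17105536  169.69969799] [-0.28303818 -0.12780314 -0.96155981] 0.4918557862851741
15.4083 [ 548.78173713 -165.17500169  239.46852859] [ 3.14155192e+00 -8.96228927e-05  2.98163366e+00] [-0.91539758  0.77046994 -0.96156419] [ 0.00138743 -0.01545359  0.05079086] 0.4894594689081215 0.001413800507796222
```

View pics/s9.png

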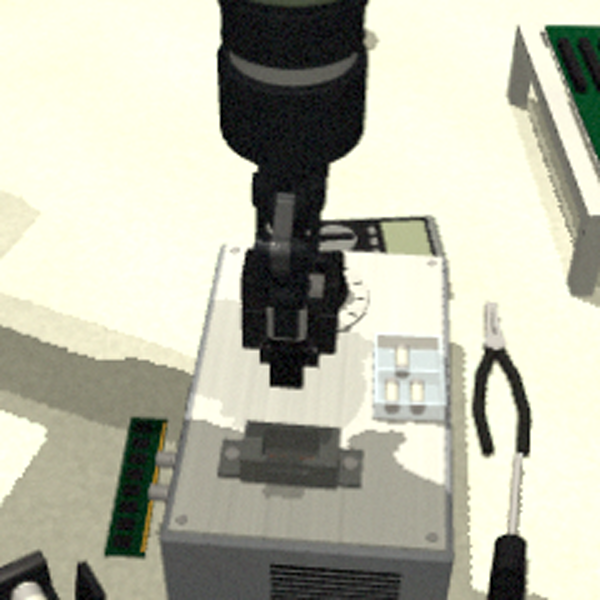

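View pics/wrist9.png

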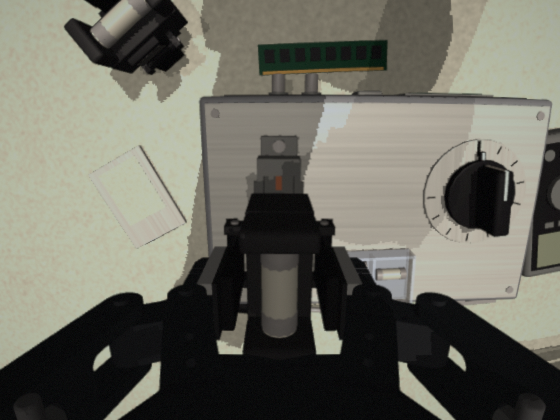

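View pics/top9.png

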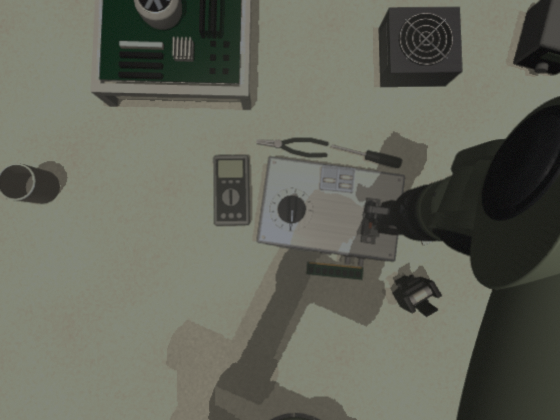

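```bash
python3 - <<'E'
import cv2,numpy as np
a=cv2.imread("pics/wrist8.png")[180:360,200:360];b=cv2.imread("pics/wrist9.png")[180:360,200:360]
f=lambda x:cv2.resize(cv2.convertScaleAbs(x,alpha=2),(400,450))
cv2.imwrite("pics/cmp.png",np.hstack([f(a),f(b)]))
t=cv2.imread("pics/top0.png");u=cv2.imread("pics/top9.png")
E
```

```text
(no output)
```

View pics/cmp.png

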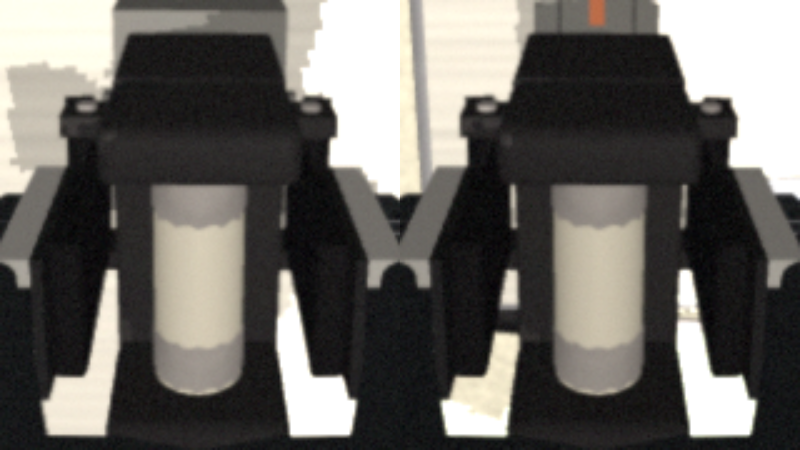

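The carrier sits identically in the jaws before and after the lift, so it neither slipped nor tilted. The knob is on zero and everything else is where it was.

```bash
python3 - <<'E'
from bench import bot
bot.sign_off(); print(bot.get_state()['t'])
E
```

```text
the job is handed in; nothing more can be done
the job is handed in; nothing more can be done
```

The knob is back on zero. The smaller fuse carrier is out of its base and held by its squeezed catches about 100 mm above its seat. I handed the job in at about 15.6 s.

- **Knob:** I turned it back about 1.28 rad while gripping its finger bar. While I still held it, the pointer nose sat about 0.4 mm past the middle of the zero mark. In the view after release the two lined up within about half a pixel. The tick and centre-line readings of the zero direction differed by about 0.01–0.02 rad, so a small error of that size is possible.
- **Carrier:** I squeezed both catches with a 25 N grip setting. The jaws stopped at 41.5 mm, which matches the 43 mm stops given the slightly low reading they also gave on the knob. It came straight up with no sign of snagging.
- **Final hold:** The wrist pictures before and after the lift show the carrier unmoved in the jaws, so it is upright and did not slip. The arm was still, with joint speeds of about 0.001 rad/s.
- **Other things on the bench:** In the last side, top and wrist pictures the other items show no visible change by eye. I did not measure their positions.

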